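# Fit the loop-back plug from the tester's drawer and hold it home for the self-test

### The arm

A 6-joint arm with a two-finger parallel gripper is mounted at the origin on a cart in front of the work surface, level with it; the furniture and walls round the work are solid. World frame = base frame: x ahead of the robot, y to its left, z up, the work surface at z = 0. Lengths are in m, angles in rad, forces in N, time in s.
With the tool pointing down it reaches from about 0.275 to 0.825 m from the base axis. Payload 4.9 kg.
Tool frame: the origin (TCP) lies midway between the tips of the shut fingers; the grasp point (between the pads) lies 19 mm behind it (grip_point_offset is the distance from the TCP to the grasp point, in m); z points along the fingers, y is the line along which they close (so a half turn about z gives the same grasp; the last joint's range is limited). The gripper opens to 85 mm and grips with 20 to 120 N. Pads are 22 mm wide; open, the fingers measure 114 mm over their backs; the gripper's body (76 mm by 85 mm) begins 54 mm behind the grasp point. The pads swing forward as they close: fully open they stand 13 mm farther back than shut.
Start: joints at [-1.251, 0.326, -0.193, 1.052, 0, 1.437], TCP at [0.241, -0.494, 0.231] pointing down, gripper open.
Joint ranges: [-2.65, 2.65], [-0.97, 1.79], [-1.3, 1.35], [-1.93, 2.1], [-1.47, 1.37], [-3.14, 3.14]. Speed limits (rad/s): [2.57, 2.57, 3.14, 3.14, 3.14, 3.14].

### API

Orientations are given as a rotation vector (axis times angle).
In Python, from cell import * gives the robot as it stands. Calls block until the motion is done:
- movep(position, orientation): joint-space move of the TCP to a pose.
- move_l(position, velocity=0.15, rot=None, until_force=None): straight line of the TCP; rot=None keeps the orientation; velocity is the mean speed in m/s. With until_force (N) it stops when the force on the tool has changed by that much, and returns True; else False.
- set_joints(angles): joint-space move.
- let_go() and grab(newtons=None): open the fingers fully, or close them until they stop; newtons is the grip in N (None keeps the last).
- sleep(seconds).
- ik(position, orientation): joint angles nearest the present ones, or None.
- get_state(): the state.
- grab_frame(name): name is "side" or "top"; returns a dict with "img" (384x512x3 uint8, red, green, blue), "fx", "fy", "cx", "cy" (pixels), "cam_to_world" (4x4, takes a point from camera to world coordinates). Camera axes: x right, y down, z forward; pixel columns grow to the right and rows downward; lengths in m; the calibration is good to about 2 mm. A picture is of the moment at which its call begins. There is no depth.
A pose or a line that the arm cannot do raises MotionError and nothing moves.
- sign_off(): hands the job in; it is judged then, once.
Trained networks look in the newest picture that a camera, given by its name, has taken for a name from the list of things; names that differ only in an ending like _2 or _b are one class to them, and where a whole thing is asked for, a point or a joint stands for the part that bears it (a point fixed in the world has none). Each returns a list of dicts, best first, with "score" (0 to 1); they miss things now and then, are a little off and sometimes report something else, mostly with a low value. They report only what shows in the picture. A call takes as long as a camera call.
- spot_in(camera, name): "centre" ([column, row] in pixels, amid what is visible of it).
- silhouettes(camera, name): "mask" (384x512 bool, what is visible of it) and "centre" ([column, row] in pixels, amid what is visible of it).
- tip_of(camera, name): "centre" ([column, row] in pixels: a listed point, or the origin of a listed thing).
The state is a dict: "clock": time; "q": joint angles; "joint_velocities": joint speeds; "tau": joint torques, N m; "position": TCP position; "eef_rot": TCP orientation; "contact_force": force on the tool from outside, world axes, zero at the start; "wrist_torque": the same for the moment, N m; "finger_gap": opening from 0.0 (shut) to 1.0 (fully open); "grasp_force": force on a finger pad.
Only numpy, scipy, OpenCV 4.12 (cv2) and the standard library are available. Lean on these libraries where they do the work, as an engineer would, in place of code of your own. Each camera call takes 0.05 s, during which the arm holds its last target. There are 200 camera calls.

### The job

Run the cable tester's self-test connection: pull open the drawer under the tester, take out the knurled loop-back plug and set it over the upright socket on the tester. Without forcing it, turn the plug until the hidden keyway in its skirt drops over the key on the socket, then push it down flat on the socket's flange against the sprung contacts and finish while still gripping it and holding it fully home, because the self-test only runs while it is held. Leave the other things on the bench as they are.

Things in the scene. Friction and masses are not known exactly. Their poses are not given: they have to be found in the camera images.
- unit: grey steel drawer unit on the bench, 220 deep (x) x 190 wide (y) x 90 mm high, one blue-fronted drawer; fixed. Origin: centre of its underside; -x is its front, facing the robot; yaw varies. The tester stands on it. To its left lie a keyboard and, beyond, a monitor standing edge-on to the robot (x 0.37 to 0.75 m, y about 0.03, 0.34 m high): go round or over it.
- unit_drawer0_handle (a point): middle of the drawer's steel bar handle: round bar 11 mm thick, 95 mm long, level, along the unit's y, 35 mm out from the drawer front, free behind and above; 38 mm below the unit's top. Axes as the unit's.
- unit_drawer0 (a joint): how far the drawer is open, m: 0 shut, up to 0.149; starts 0 to 15 mm open. It slides out along the unit's -x with about 1 N of friction. Open-topped, inside 146 mm wide; floor 22 mm above the bench, walls 46 mm high; a 34 mm high divider lies 0.10 m behind the inside of the front wall, and the plug stands in front of it.
- plug: loop-back plug, about 0.12 kg, standing skirt down in the front of the drawer: bright knurled collar 46 mm in diameter from 0 to 42 mm height, red cap 39 mm in diameter above it, 52 mm high in all. Origin: centre of its lower rim, z up. It looks the same all round. Hollow below: bore 31 mm, 27 mm deep, with the keyway on its -x side (see plug_cap).
- plug_cap (a point): centre of the top of the plug's red cap, 52 mm above the plug's origin, axes as the plug's. The keyway is a groove 7 mm wide inside the skirt on the plug's -x side, open at the lower rim and 27 mm long; it cannot be seen from outside. In the drawer that side points to the drawer's front within 0.4 rad.
- tester: cable tester on the drawer unit: white case 150 deep (x) x 180 wide (y) x 50 mm high, black top panel; fixed. Origin: centre of its underside; -x its front; turned up to 0.12 rad against the unit. Apart from the socket, what stands on its panel is at most 10 mm high and over 45 mm from the socket's axis. More than 60 N between plug and tester counts as forcing.
- socket_mount (a point): point on the socket's axis, level with the tester's panel, axes as the tester's. Flange 50 mm in diameter, top 3 mm above this point; spigot 29 mm in diameter, chamfered at the top. Key on the spigot's side: 5 mm wide, sticking out 4 mm, from the flange up to 13 mm above this point. It faces anywhere within 0.6 rad to either side of the tester's -x.
- socket_rim (a point): centre of the spigot's upper rim, 28 mm above socket_mount. A plug on the spigot whose keyway is not over the key stops with its origin 13 mm above socket_mount; with the keyway over the key (0.07 rad to either side is near enough) it can drop, and fully home its lower rim lies on the flange, its origin 3 mm above socket_mount.
- contacts (a joint): blue sprung contact block in the spigot, 21 mm in diameter, standing 7 mm above the spigot's rim: how far it is pressed down, m. 0 at rest; the plug meets it 5 mm above home; it reads 0.005 with the plug home. It pushes up with 2 N at first and about 8 N at 0.005, so a plug let go rises again.
- reel: bystander: reel of solder, 60 mm in diameter, 45 mm high; origin under its middle
- cutters: bystander: side cutters with red handles, 55 x 142 x 14 mm; origin under its middle

How it is judged:
On the way, in this order (a step that is already met when the one before it is completed fails the run):
1. the drawer is pulled open by at least 9 cm (value of joint unit_drawer0 above 0.09 m), for 0.1 s.
2. the plug is lifted out of the drawer (height (world z) of plug above 0.11 m), for 0.1 s.
3. the plug's keyway has dropped over the socket's key (z of plug in the frame of socket_mount below 0.0095 m and horizontal distance between plug and socket_mount below 0.003 m and angle between plug's own z axis and vertical below 0.1 rad), for 0.1 s.
At the end, for the whole second after the job is handed in: The plug is upright on the socket, its keyway over the key, within 3 mm of the socket's axis and pushed down to within 1.5 mm of the flange, the sprung contacts pressed at least 3.8 mm, with the fingers still gripping it and holding it still (value of joint contacts above 0.0038 m and z of plug in the frame of socket_mount below 0.0045 m and horizontal distance between plug and socket_mount below 0.003 m and angle between plug's own z axis and vertical below 0.08 rad and linear speed of plug below 0.02 m/s and contact force between the fingers and plug above 2 N); the arm keeps its last pose, push and grip.
It fails at once if the plug is forced: more than 60 N between plug and tester (contact force between plug and tester above 60 N).
It fails at once if the solder reel or the cutters are moved by more than 3 cm (distance of any of reel, cutters from where it was at the start of the episode above 0.03 m).
It also fails if it takes over 64 s, if anything falls off the work surface, if the arm or the gripper's body presses on something with over 40 N, if the wrist force passes 120 N, or if a joint passes its speed limit or range.

## Working session

There is one attempt and no reset: what is moved stays moved. The work goes in short steps, each a Python script; the robot and the scene stay as the last script left them, time stands still between calls to the robot, and variables do not carry over. Pictures are saved under pics/ and viewed, at most 10 in all, crops included, and the job is handed in when it is done.

```bash
mkdir -p pics; cat > h.py <<'E'
from cell import *
import numpy as np, cv2
def snap(cam,fn=None):
    f=grab_frame(cam)
    if fn: cv2.imwrite('pics/'+fn,cv2.cvtColor(f['img'],cv2.COLOR_RGB2BGR))
    return f
def ray(f,px):
    T=np.array(f['cam_to_world']); d=T[:3,:3]@np.array([(px[0]-f['cx'])/f['fx'],(px[1]-f['cy'])/f['fy'],1])
    return T[:3,3],d/np.linalg.norm(d)
def at_z(f,px,z):
    o,d=ray(f,px); return o+d*(z-o[2])/d[2]
def tri(rays):
    A=sum(np.eye(3)-np.outer(d,d) for o,d in rays); b=sum((np.eye(3)-np.outer(d,d))@o for o,d in rays)
    p=np.linalg.solve(A,b); return p,max(np.linalg.norm(np.cross(p-o,d)) for o,d in rays)
def proj(f,p):
    T=np.linalg.inv(np.array(f['cam_to_world'])); c=T[:3,:3]@np.array(p)+T[:3,3]
    return [f['fx']*c[0]/c[2]+f['cx'],f['fy']*c[1]/c[2]+f['cy']]
E
python3 - <<'E'
from h import *
fs={c:snap(c,c+'0.png') for c in('side','top')}
for c in fs:
    print(c,np.round(fs[c]['cam_to_world'],3).tolist(),fs[c]['fx'])
for n in['unit_drawer0_handle','unit','tester','socket_mount','socket_rim','plug','plug_cap','reel','cutters']:
    r={}
    for c in fs:
        t=tip_of(c,n); print(n,c,[(np.round(x['centre'],1).tolist(),round(x['score'],2)) for x in t[:2]])
        if t: r[c]=t[0]['centre']
    if len(r)==2:
        p,e=tri([ray(fs[c],r[c]) for c in r]); print('   ',p.round(4),round(e,4))
print(get_state()['position'],get_state()['clock'],grip_point_offset if 'grip_point_offset' in globals() else '')
E
```

```text
side [[-0.191, -0.419, 0.888, -0.187], [-0.982, 0.09, -0.168, -0.22], [-0.009, -0.903, -0.429, 0.481], [0.0, 0.0, 0.0, 1.0]] 375.9555364197419
top [[-0.021, -0.983, 0.18, 0.399], [-0.999, 0.026, 0.023, -0.386], [-0.027, -0.179, -0.983, 1.067], [0.0, 0.0, 0.0, 1.0]] 389.434959166702
unit_drawer0_handle side [([264.4, 247.2], 0.57)]
unit_drawer0_handle top [([256.9, 246.4], 0.61)]
    [ 0.4422 -0.3496  0.0522] 0.0028
unit side [([273.3, 231.2], 0.88), ([270.8, 178.5], 0.52)]
unit top [([280.2, 197.1], 0.93)]
    [ 5.803e-01 -4.081e-01  1.000e-04] 0.0041
tester side [([272.0, 191.4], 0.68), ([273.7, 231.3], 0.45)]
tester top [([280.4, 183.8], 0.92)]
    [ 0.5975 -0.4076  0.0998] 0.0037
socket_mount side [([268.9, 181.2], 0.98)]
socket_mount top [([274.8, 189.7], 0.61)]
    [ 0.5754 -0.3938  0.137 ] 0.0025
socket_rim side [([270.2, 170.6], 0.59), ([197.0, 209.2], 0.52)]
socket_rim top [([271.3, 189.3], 0.77)]
    [ 0.5699 -0.3902  0.1657] 0.0026
plug side [([196.9, 206.9], 0.43)]
plug top [([276.8, 195.2], 0.49)]
    [ 0.5682 -0.3135  0.0946] 0.0879
plug_cap side [([277.8, 210.9], 0.49)]
plug_cap top []
reel side [([197.4, 209.3], 0.93)]
reel top [([212.9, 147.0], 0.91)]
    [ 0.7278 -0.2263  0.0044] 0.0013
cutters side [([334.5, 269.6], 0.7)]
cutters top [([310.3, 264.6], 0.84)]
    [ 0.3934 -0.4867  0.0113] 0.0004
[ 0.24114752 -0.49435319  0.23128336] 1.0 0.0187
```

```bash
python3 -c "
import cv2,numpy as np
a=cv2.imread('pics/side0.png')[110:330,150:400];b=cv2.imread('pics/top0.png')[110:330,170:400]
cv2.imwrite('pics/c0.png',np.hstack([cv2.resize(a,(400,352),interpolation=2),cv2.resize(b,(368,352),interpolation=2)]))"
```

```text
(no output)
```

View pics/c0.png

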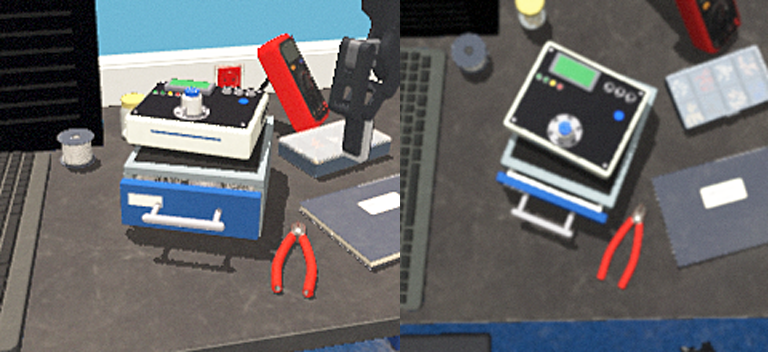

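```bash
python3 - <<'E'
from h import *
fs={c:snap(c) for c in('side','top')}
vis=[]
for n in['unit_drawer0_handle','unit','tester','socket_mount']:
    for c in fs:
        s=silhouettes(c,n)
        for x in s[:1]:
            m=x['mask'].astype(np.uint8); r=cv2.minAreaRect(cv2.findNonZero(m)); print(n,c,round(x['score'],2),m.sum(),r)
            if c=='top':
                z={'tester':.14}.get(n,.052)
                cs=max(cv2.findContours(m,0,1)[0],key=cv2.contourArea)
                P=np.array([at_z(fs[c],q[0],z)[:2] for q in cs],np.float32)
                print('   world',cv2.minAreaRect(P), cv2.approxPolyDP(P.reshape(-1,1,2),.012,True).reshape(-1,2).round(3).tolist())
def crop(c,p,h,w):
    u=proj(fs[c],p); x,y=int(u[0]),int(u[1]); print(c,'crop origin',x-w,y-h)
    return cv2.resize(fs[c]['img'][y-h:y+h,x-w:x+w],(390,390),interpolation=cv2.INTER_CUBIC)
im=np.vstack([np.hstack([crop('side',[.573,-.392,.15],20,20),crop('top',[.573,-.392,.15],20,20)])])
im2=np.hstack([crop('side',[.442,-.35,.052],45,45),crop('top',[.442,-.35,.052],45,45)])
cv2.imwrite('pics/z1.png',cv2.cvtColor(cv2.resize(np.vstack([im,im2]),(600,600)),cv2.COLOR_RGB2BGR))
E
```

```text
unit_drawer0_handle side 0.71 37 ((270.0, 167.5), (8.0, 5.0), 0.0)
unit_drawer0_handle top 0.6 4511 ((279.5, 178.0), (75.13188171386719, 61.26826095581055), 26.56505012512207)
   world ((0.6225667595863342, -0.4107922315597534), (0.198125958442688, 0.16769829392433167), 61.015804290771484) [[0.7379999756813049, -0.36399999260902405], [0.5950000286102295, -0.29100000858306885], [0.5059999823570251, -0.453000009059906], [0.6489999890327454, -0.5329999923706055]]
unit side 0.64 4684 ((272.0682373046875, 216.41978454589844), (91.95406341552734, 77.3488998413086), 6.709836959838867)
unit top 0.85 2745 ((276.49310302734375, 201.31761169433594), (75.3461685180664, 106.2734603881836), 21.33686065673828)
   world ((0.5623383522033691, -0.40179044008255005), (0.1972833126783371, 0.28278589248657227), 66.47508239746094) [[0.6510000228881836, -0.5429999828338623], [0.6600000262260437, -0.5249999761581421], [0.625, -0.5260000228881836], [0.5040000081062317, -0.45500001311302185], [0.5820000171661377, -0.3050000071525574], [0.5130000114440918, -0.27799999713897705], [0.48100000619888306, -0.321999
[... 672 characters left out ...]
9536743], [0.6269999742507935, -0.5180000066757202]]
socket_mount side 0.89 3429 ((272.6805419921875, 182.84280395507812), (86.51748657226562, 44.992698669433594), 7.765166282653809)
socket_mount top 0.58 4507 ((279.70001220703125, 178.60000610351562), (74.23745727539062, 62.162689208984375), 26.56505012512207)
   world ((0.622035562992096, -0.41095083951950073), (0.19797030091285706, 0.1681101769208908), 61.33821105957031) [[0.7379999756813049, -0.3659999966621399], [0.5979999899864197, -0.29100000858306885], [0.5059999823570251, -0.45500001311302185], [0.6489999890327454, -0.5329999923706055]]
side crop origin 249 156
top crop origin 253 169
side crop origin 218 202
top crop origin 213 201
```

View pics/z1.png

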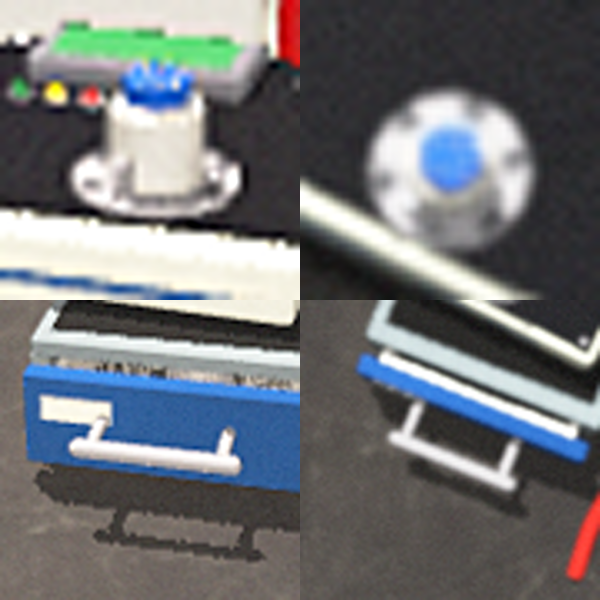

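```bash
cat >> h.py <<'E'
from scipy.spatial.transform import Rotation as Ro
def down(a):  # tool down, tool y at world angle a
    y=np.array([np.cos(a),np.sin(a),0]); z=np.array([0,0,-1.]); return Ro.from_matrix(np.c_[np.cross(y,z),y,z]).as_rotvec()
E
python3 - <<'E'
from h import *
fs={c:snap(c) for c in('side','top')}
L={}
for c,(c0,c1,r0,r1,ex) in {'top':(248,270,241,258,None),'side':(249,280,243,256,None)}.items():
    g=fs[c]['img'].astype(float).min(2); pts=[]
    for u in range(c0,c1):
        # expected row from eyeballed line
        e=(242.1+(u-241.5)*14.1/36) if c=='top' else (246.4+(u-240.5)*4.8/49)
        rr=np.arange(int(e)-5,int(e)+6); w=np.clip(g[rr,u]-110,0,None)
        if w.sum()>0: pts.append((u,(w*rr).sum()/w.sum()))
    k=np.polyfit(*np.array(pts).T,1); L[c]=k
    print(c,k,np.std(np.array(pts)[:,1]-np.polyval(k,np.array(pts)[:,0])).round(2))
mid={'top':259.5,'side':264.8}
px={c:[mid[c],np.polyval(L[c],mid[c])] for c in mid}
print(px,tri([ray(fs[c],px[c]) for c in px]))
for c in px:
    a,b=[at_z(fs[c],[u,np.polyval(L[c],u)],.052) for u in ((242,277) if c=='top' else (241,289))]
    print(c,at_z(fs[c],px[c],.052).round(4),'yaw',np.arctan2(-(a-b)[0],(a-b)[1]).round(3),'len',np.linalg.norm(a-b))
for a in (np.pi/2-.41,-np.pi/2-.41): print(ik([.44,-.35,.13],down(a)))
q=ik([.575,-.394,.2],down(np.pi/2-.51));print(q)
E
```

```text
top [  0.40483971 144.12894472] 0.04
side [1.15295374e-01 2.17484935e+02] 0.09
{'top': [259.5, np.float64(249.184849223383)], 'side': [264.8, np.float64(248.01515060100692)]} (array([ 0.4357056 , -0.35272965,  0.05379809]), np.float64(0.0007922505417757181))
top [ 0.4356 -0.3534  0.052 ] yaw -0.403 len 0.09748166049236404
side [ 0.4386 -0.3525  0.052 ] yaw -0.408 len 0.09909354033131644
[-8.03247789e-01  4.34973539e-01 -3.06219520e-01  8.29603268e-01
 -4.44089210e-16 -3.93247789e-01]
[-8.03247789e-01  4.34973539e-01 -3.06219520e-01  8.29603268e-01
  4.44089210e-16  2.74834486e+00]
[-7.06522655e-01  6.25485690e-01  2.07370349e-01  1.15268099e+00
  4.44089210e-16 -1.96522655e-01]
```

```bash
python3 - <<'E'
from h import *
ux=np.array([np.cos(-.405),np.sin(-.405),0]); r=down(np.pi/2-.405)
g=np.array([.436,-.353,0])+.020*ux
grab(20)
movep(g+[0,0,.15],r); 
hit=move_l(g+[0,0,.036],.08,until_force=6)
s=get_state(); print(hit,s['position'],s['contact_force'],s['clock'])
if s['position'][2]<.042:
    hit=move_l(g+[0,0,.036]-.133*ux,.08,until_force=25); s=get_state(); print(hit,s['position'],s['contact_force'],s['clock'])
    p=s['position']
    move_l(p+.004*ux,.05); move_l(p+.004*ux+[0,0,.12],.2)
    move_l(np.array([.32,-.52,.25]),.3)
    let_go()
fs={c:snap(c,c+'2.png') for c in('side','top')}
for n in ['plug','plug_cap','unit_drawer0_handle','unit_drawer0']:
  R={}
  for c in fs:
    t=tip_of(c,n) if n!='unit_drawer0' else []
    print(n,c,[(np.round(x['centre'],1).tolist(),round(x['score'],2)) for x in t[:2]])
    if t:R[c]=t[0]['centre']
  if len(R)==2: print(tri([ray(fs[c],R[c]) for c in R]))
def crop(c,p,h,w):
    u=proj(fs[c],p); x,y=int(u[0]),int(u[1]); print(c,'crop origin',x-w,y-h)
    return cv2.resize(fs[c]['img'][y-h:y+h,x-w:x+w],(400,400),interpolation=cv2.INTER_CUBIC)
cv2.imwrite('pics/z2.png',cv2.cvtColor(np.hstack([crop('side',[.4,-.34,.06],60,60),crop('top',[.4,-.34,.06],60,60)]),cv2.COLOR_RGB2BGR))
print(get_state()['clock'])
E
```

```text
False [ 0.45463525 -0.36116971  0.03651947] [ 0.13377833 -0.46460646 -0.22471758] 5.55
False [ 0.33213853 -0.30825729  0.03580915] [-8.64702215e-01  3.42191433e-01  8.55472130e-04] 7.3583
plug side [([269.1, 260.3], 0.69)]
plug top [([259.0, 251.6], 0.7), ([271.0, 190.2], 0.54)]
(array([ 0.42911328, -0.35522015,  0.02842859]), np.float64(0.004117932038879832))
plug_cap side [([266.4, 244.6], 0.97)]
plug_cap top [([235.7, 293.6], 0.61), ([262.9, 250.7], 0.5)]
(array([ 0.32759641, -0.31493307,  0.1384531 ]), np.float64(0.01641205882932024))
unit_drawer0_handle side [([248.0, 290.7], 0.75), ([272.8, 191.2], 0.68)]
unit_drawer0_handle top [([237.2, 292.6], 0.91), ([279.9, 193.8], 0.34)]
(array([ 0.32682725, -0.29635793,  0.0445347 ]), np.float64(0.0023729789393946007))
unit_drawer0 side []
unit_drawer0 top []
side crop origin 202 196
top crop origin 194 203
10.4583
```

View pics/z2.png

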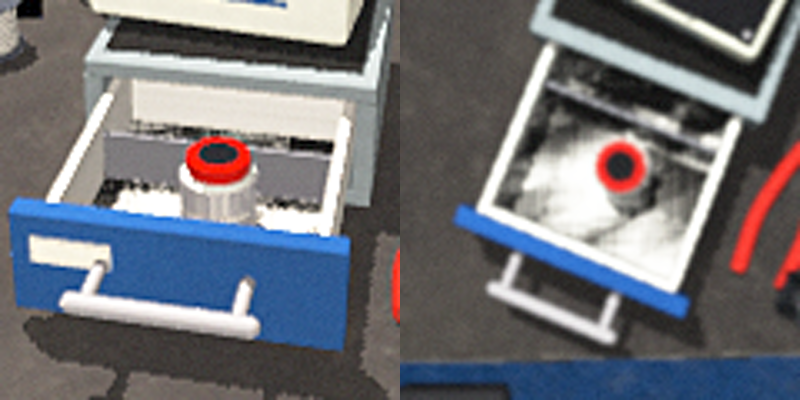

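```bash
python3 - <<'E'
from h import *
fs={c:snap(c) for c in('side','top')}
ux=np.array([np.cos(-.405),np.sin(-.405),0]);uy=np.array([-ux[1],ux[0],0])
R={}
for c,u0 in (('side',(267.7,243)),('top',(260,252.8))):
    i=fs[c]['img'].astype(int); m=((i[...,0]>110)&(i[...,1]<80)&(i[...,2]<90))
    yy,xx=np.mgrid[:384,:512]; m&=np.hypot(xx-u0[0],yy-u0[1])<16
    h=cv2.convexHull(cv2.findNonZero(m.astype(np.uint8))); e=cv2.fitEllipse(cv2.findNonZero(m.astype(np.uint8))) 
    M=cv2.moments(h); R[c]=[M['m10']/M['m00'],M['m01']/M['m00']]; bb=cv2.boundingRect(h)
    # compare with the projected cap (top & bottom rings) hull for a best fit position
    from scipy.optimize import minimize
    t=np.linspace(0,2*np.pi,40)
    def model(p):
        pts=np.array([proj(fs[c],[p[0]+.0195*np.cos(k),p[1]+.0195*np.sin(k),z]) for z in (.066,.074) for k in t],np.float32)
        M=cv2.moments(cv2.convexHull(pts)); return np.array([M['m10'],M['m01']])/M['m00']
    p0=at_z(fs[c],R[c],.071)[:2]
    s=minimize(lambda p:((model(p)-R[c])**2).sum(),p0,method='Nelder-Mead').x
    print(c,R[c],bb,m.sum(),'plug',s.round(4))
    d=np.r_[s,0]-[.317,-.3015,0]; print('  in drawer: x from handle',d@ux,'y',d@uy)
E
```

```text
side [267.0643846780766, 243.6039119804401] (258, 237, 19, 14) 167 plug [ 0.427  -0.3546]
  in drawer: x from handle 0.12204948373781657 y -0.005491529243059254
top [259.91931216931215, 252.8452380952381] (254, 246, 13, 14) 90 plug [ 0.4257 -0.355 ]
  in drawer: x from handle 0.12101704211949763 y -0.006311681902486764
```

```bash
python3 - <<'E'
from h import *
r=down(np.pi/2-.405); p=np.array([.4263,-.3548,0])
movep(p+[0,0,.2],r)
hit=move_l(p+[0,0,.036],.12,until_force=10); s=get_state(); print(hit,s['position'],s['contact_force'])
grab(50); s=get_state(); print(s['finger_gap'],s['grasp_force'],s['contact_force'],s['clock'])
move_l(p+[0,0,.27],.2); s=get_state(); print(s['finger_gap'],s['grasp_force'],s['contact_force'],s['clock'])
# hover over socket
move_l(np.array([.572,-.392,.235]),.2,rot=down(np.pi/2-.508))
fs={c:snap(c,c+'3.png') for c in('side','top')}
for n in ['plug_cap','plug','socket_mount','socket_rim']:
  for c in fs:
    print(n,c,[(np.round(x['centre'],1).tolist(),round(x['score'],2)) for x in tip_of(c,n)[:2]])
def crop(c,p,h,w):
    u=proj(fs[c],p); x,y=int(u[0]),int(u[1]); print(c,'crop origin',x-w,y-h)
    return cv2.resize(fs[c]['img'][y-h:y+h,x-w:x+w],(400,400),interpolation=cv2.INTER_CUBIC)
cv2.imwrite('pics/z3.png',cv2.cvtColor(np.hstack([crop('side',[.572,-.392,.2],40,40),crop('top',[.572,-.392,.2],40,40)]),cv2.COLOR_RGB2BGR))
s=get_state(); print(s['position'],s['contact_force'],s['clock'])
E
```

```text
False [ 0.42674277 -0.35528524  0.03668726] [0.26155837 0.51134044 0.15406153]
0.5221916102498052 50.591746241552755 [-0.44383916  0.95677649  4.90662424] 13.3583
0.5243439372704864 51.003258337732404 [-0.42308205 -0.38312781 -0.61823502] 14.675
plug_cap side [([266.8, 122.4], 0.64)]
plug_cap top [([273.6, 176.6], 0.58)]
plug side [([269.3, 144.9], 0.64)]
plug top [([270.1, 181.8], 0.41), ([238.1, 294.2], 0.16)]
socket_mount side [([268.7, 179.7], 0.62)]
socket_mount top [([274.4, 191.6], 0.69)]
socket_rim side [([270.8, 168.7], 0.59), ([274.4, 192.8], 0.19)]
socket_rim top [([271.8, 190.7], 0.57)]
side crop origin 229 115
top crop origin 233 145
[ 0.57186005 -0.39203407  0.23528686] [-1.15490187 -0.11936883 -0.94309395] 16.1
```

View pics/z3.png

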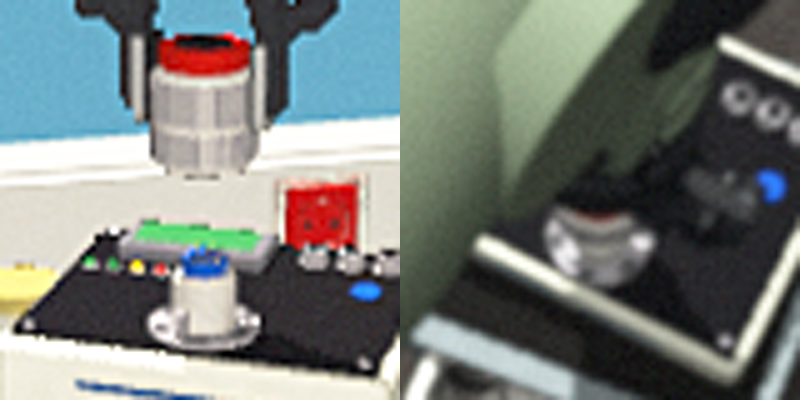

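```bash
python3 - <<'E'
from h import *
from scipy.optimize import least_squares
fs={c:snap(c) for c in('side','top')}
yy,xx=np.mgrid[:384,:512]; t=np.linspace(0,2*np.pi,60)
def hullc(f,p,r,zs):
    pts=np.array([proj(f,[p[0]+r*np.cos(k),p[1]+r*np.sin(k),z]) for z in zs for k in t],np.float32)
    M=cv2.moments(cv2.convexHull(pts)); return np.array([M['m10'],M['m01']])/M['m00']
def cen(m):
    h=cv2.convexHull(cv2.findNonZero(m.astype(np.uint8))); M=cv2.moments(h); return np.array([M['m10'],M['m01']])/M['m00'],cv2.boundingRect(h),int(m.sum())
for c in fs:
    i=cv2.cvtColor(cv2.imread(f'pics/{c}0.png'),cv2.COLOR_BGR2RGB).astype(int)
    u0=proj(fs[c],[.573,-.392,.172]); blue=(i[...,2]>150)&(i[...,2]-i[...,0]>70)&(np.hypot(xx-u0[0],yy-u0[1])<10)
    u1=proj(fs[c],[.573,-.392,.143]); fl=(i.min(2)>105)&(abs(yy-u1[1])<(9 if c=='side' else 12))&(abs(xx-u1[0])<14)
    n,l=cv2.connectedComponents((fl|blue).astype(np.uint8)) if c=='top' else (0,None)
    if c=='top': fl=l==l[int(u1[1]),int(u1[0])]
    for nm,m,r,zs in(('blue',blue,.0105,(.168,.175)),('flange',fl,.025,(.143,))):
        if c=='side' and nm=='flange': m=m&(yy>u1[1]-4)
        q,bb,N=cen(m)
        s=least_squares(lambda p:hullc(fs[c],p,r,zs)-q,[.573,-.392],diff_step=1e-3).x
        print(c,nm,q.round(2),bb,N,s.round(4))
# plug now, side view: column of the collar vs model
f=fs['side'];i=f['img'].astype(int)
p=[.5719,-.392]; a=proj(f,[*p,.235-.011+.052])
red=(i[...,0]>110)&(i[...,1]<80)&(i[...,2]<90)&(np.hypot(xx-a[0],yy-a[1])<20); q,bb,N=cen(red)
print('cap seen',q,bb,N,'model',hullc(f,p,.0195,(.264+.002,.272+.002)))
i0=cv2.cvtColor(cv2.imread('pics/side0.png'),cv2.COLOR_BGR2RGB)
u=proj(f,[.573,-.392,.155]);x,y=int(u[0]),int(u[1])
i1=cv2.cvtColor(i0,cv2.COLOR_RGB2GRAY)[y-14:y+16,x-18:x+18]
cv2.imwrite('pics/z4.png',cv2.resize(cv2.normalize(np.clip(i1,110,255),None,0,255,cv2.NORM_MINMAX),(720,600),interpolation=0))
print(x-18,y-14)
E
```

```text
side blue [269.42 167.05] (265, 164, 10, 7) 41 [ 0.576  -0.3924]
side flange [269.14 182.37] (256, 176, 28, 13) 244 [ 0.5571 -0.3876]
top blue [272.57 189.56] (269, 186, 8, 8) 53 [ 0.5687 -0.3907]
top flange [271.48 192.09] (260, 181, 24, 22) 393 [ 0.5681 -0.388 ]
cap seen [269.53450808 124.98384728] (261, 121, 18, 9) 97 model [269.88442715 124.27317517]
251 160
```

View pics/z4.png

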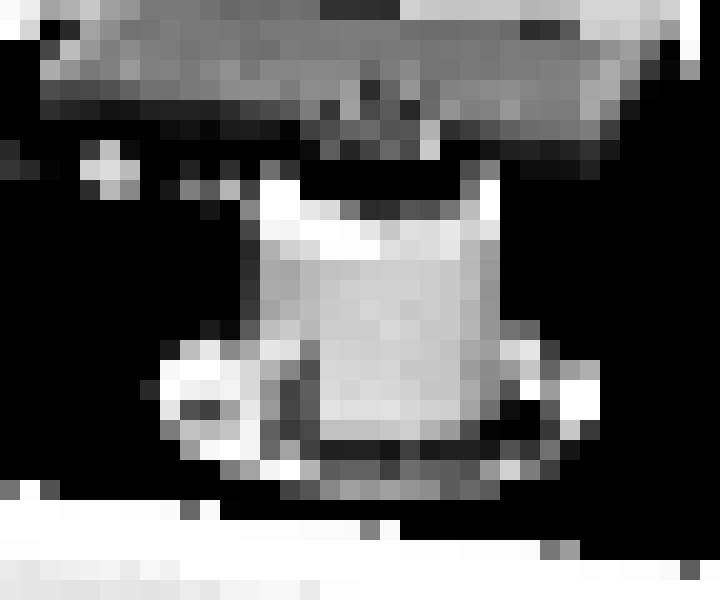

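```bash
python3 - <<'E'
from h import *
a=np.pi/2-.508-.4
p=np.array([.5695,-.3912,0])
move_l(p+[0,0,.195],.1,rot=down(a))
sleep(.2); s0=get_state(); print(s0['position'],s0['contact_force'].round(2),s0['wrist_torque'].round(3),s0['clock'])
hit=move_l(p+[0,0,.160],.03,until_force=6)
s=get_state(); print(hit,s['position'],(s['contact_force']-s0['contact_force']).round(2),(s['wrist_torque']-s0['wrist_torque']).round(3),s['clock'])
f=snap('side')
u=proj(f,[.572,-.392,.17]);x,y=int(u[0]),int(u[1])
cv2.imwrite('pics/z5.png',cv2.cvtColor(cv2.resize(f['img'][y-40:y+30,x-40:x+40],(640,560),interpolation=cv2.INTER_CUBIC),cv2.COLOR_RGB2BGR))
E
```

```text
[ 0.56994671 -0.39155387  0.19594334] [ 0.12 -0.16 -0.79] [-0.012  0.009 -0.003] 16.95
True [ 0.56959537 -0.39140702  0.16813669] [ 0.03 -0.64  4.97] [-0.004  0.057  0.067] 17.8
```

View pics/z5.png

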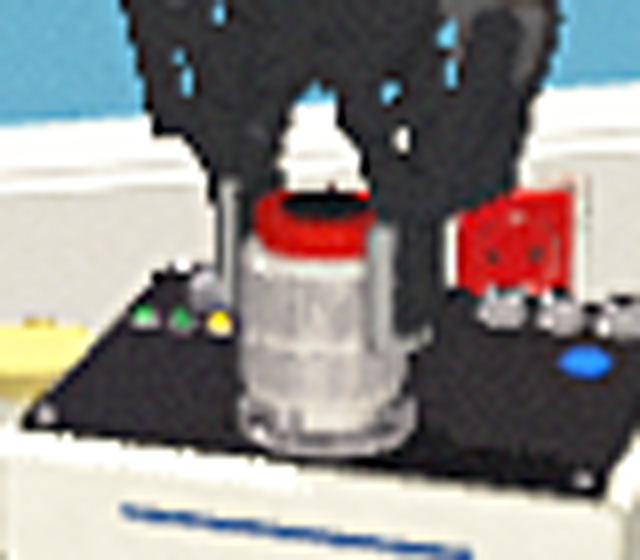

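```bash
python3 - <<'E'
from h import *
b=np.pi/2-.508; p=np.array([.5695,-.3912,0])
for d in (-.4,-.5,-.3,-.6,-.2,-.7,-.1,-.8,0,-.9,.1,-1.,.2):
    move_l(p+[0,0,.1695],.02,rot=down(b+d))
    hit=move_l(p+[0,0,.161],.03,until_force=6)
    s=get_state(); print(d,hit,s['position'].round(4),s['contact_force'].round(1),s['wrist_torque'].round(2),round(s['clock'],2))
    if s['position'][2]<.1655 or s['clock']>45: break
E
```

```text
-0.4 True [ 0.5696 -0.3915  0.1679] [-0.3  0.3  3.8] [ 0.13  0.21 -0.03] 18.33
-0.5 True [ 0.5696 -0.3918  0.1681] [-0.6  0.2  4.9] [ 0.19  0.19 -0.  ] 18.81
-0.3 True [ 0.5697 -0.3915  0.1674] [-0.6  0.4  3.8] [0.08 0.14 0.05] 19.38
-0.6 True [ 0.5695 -0.3919  0.1682] [-0.6 -0.5  5. ] [0.1  0.2  0.05] 20.03
-0.2 True [ 0.5698 -0.3916  0.1611] [1.  0.  4.5] [ 0.02 -0.1   0.02] 20.93
```

```bash
python3 - <<'E'
from h import *
grab(80)
p=get_state()['position']
hit=move_l(np.array([.5697,-.3915,.150]),.015,until_force=16)
for k in range(3):
    sleep(.3); s=get_state(); print(hit,s['position'].round(4),s['contact_force'].round(1),s['wrist_torque'].round(2),s['grasp_force'],s['finger_gap'],round(s['clock'],2))
f=snap('side')
print([(x['centre'],x['score']) for x in tip_of('side','plug_cap')[:1]])
u=proj(f,[.572,-.392,.17]);x,y=int(u[0]),int(u[1])
cv2.imwrite('pics/z6.png',cv2.cvtColor(cv2.resize(f['img'][y-40:y+30,x-40:x+40],(640,560),interpolation=cv2.INTER_CUBIC),cv2.COLOR_RGB2BGR))
E
```

```text
True [ 0.5697 -0.3916  0.1601] [-1.4 -0.1  5.7] [0.13 0.14 0.03] 81.27453327644616 0.5137924064840113 21.81
True [ 0.5697 -0.3916  0.1601] [-0.7  0.5  4.9] [0.11 0.15 0.02] 81.27508364617825 0.5114045953730983 22.11
True [ 0.5698 -0.3916  0.1601] [-0.5  1.4  5.5] [0.13 0.13 0.06] 81.27504412550479 0.514177648855626 22.41
[([266.2, 155.1], 0.78)]
```

View pics/z6.png

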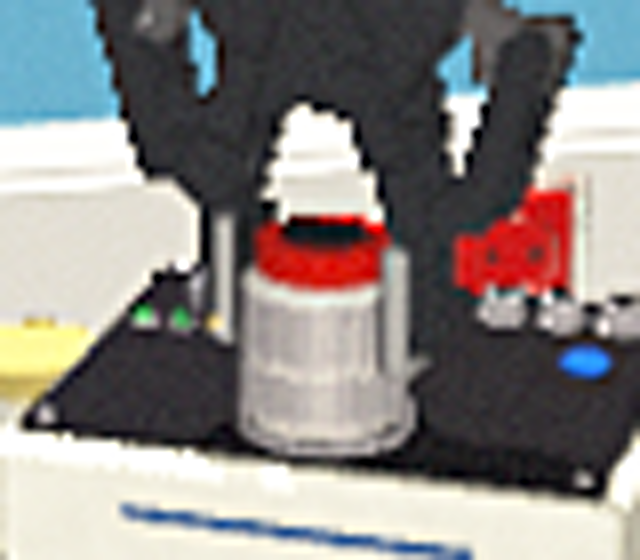

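```bash
python3 - <<'E'
from h import *
for z in (.1585,.157,.156,.155,.154,.153):
    hit=move_l(np.array([.5697,-.3915,z]),.01,until_force=15); sleep(.2)
    s=get_state(); print(z,hit,s['position'].round(4),s['contact_force'].round(1),s['wrist_torque'].round(2),round(s['clock'],2))
    if s['contact_force'][2]>18: break
E
```

```text
0.1585 False [ 0.5697 -0.3916  0.1599] [-1.2  3.2 10.1] [0.34 0.29 0.03] 23.0
0.157 False [ 0.5698 -0.3916  0.1598] [-4.5  2.8 16.3] [ 0.68  0.78 -0.02] 23.5
0.156 False [ 0.5698 -0.3916  0.1597] [-5.   5.2 20.9] [ 0.88  1.15 -0.02] 23.95
```

```bash
python3 - <<'E'
from h import *
b=np.pi/2-.508-.2; P=np.array([.5697,-.3915,0])
def rd(t):
    s=get_state(); print(t,s['position'].round(4),s['contact_force'].round(1),s['wrist_torque'].round(2),round(s['clock'],2)); return s
best=None
for d,dx,dy in ((0,-.001,.001),(0,-.002,.002),(-.04,-.001,.001),(.04,-.001,.001),(.04,0,0),(-.04,0,0)):
    q=P+[dx,dy,0]
    move_l(q+[0,0,.1612],.02,rot=down(b+d))
    move_l(q+[0,0,.1575],.015,until_force=18); sleep(.15)
    s=rd((d,dx,dy))
    if s['position'][2]<.1588: break
E
```

```text
(0, -0.001, 0.001) [ 0.5694 -0.3913  0.1598] [-0.1  0.1 14.3] [-0.07  0.04  0.01] 24.92
(0, -0.002, 0.002) [ 0.5687 -0.3909  0.1598] [ 1.2 -2.3 13.4] [-0.47 -0.16  0.  ] 25.82
(-0.04, -0.001, 0.001) [ 0.5686 -0.391   0.1598] [-3.2 -0.1 16.7] [0.04 0.48 0.06] 26.72
(0.04, -0.001, 0.001) [ 0.5685 -0.3911  0.1602] [-1.6  0.3  4.6] [0.16 0.17 0.02] 27.48
(0.04, 0, 0) [ 0.5684 -0.3911  0.1602] [-1.6  0.2  6. ] [0.11 0.16 0.02] 28.13
(-0.04, 0, 0) [ 0.5687 -0.3911  0.1601] [-0.9  0.2  5.4] [0.03 0.25 0.07] 28.78
```

```bash
python3 - <<'E'
from h import *
b=np.pi/2-.508-.2; q=np.array([.5690,-.3908,0])
move_l(q+[0,0,.160],.02,rot=down(b))
for z in (.160,.161,.162,.1625,.163,.1635,.164,.1645,.165,.1655,.166,.1665):
    move_l(q+[0,0,z],.02); F=[];Z=[]
    for k in range(5): sleep(.05); s=get_state(); F.append(s['contact_force']); Z.append(s['position'][2])
    print(z,np.mean(Z).round(5),np.mean(F,0).round(2),round(s['clock'],2))
E
```

```text
0.16 0.15993 [-0.05 -1.69  7.04] 29.54
0.161 0.16064 [ 0.57 -2.24  5.48] 30.04
0.162 0.16155 [-0.04 -3.97  2.48] 30.54
0.1625 0.16228 [-1.23 -4.51  1.17] 31.04
0.163 0.1629 [-1.71 -4.74  1.29] 31.54
0.1635 0.16334 [-1.88 -4.86  0.37] 32.04
0.164 0.16373 [-1.65 -4.91 -0.05] 32.54
0.1645 0.16413 [-1.76 -5.14 -0.28] 33.04
0.165 0.16449 [-0.8  -5.09 -1.02] 33.54
0.1655 0.16487 [-0.56 -5.6  -1.31] 34.04
0.166 0.1651 [-0.36 -5.24 -2.78] 34.54
0.1665 0.16538 [ 0.02 -5.89 -3.71] 35.04
```

```bash
python3 - <<'E'
from h import *
q=np.array([.5690,-.3912,0])
move_l(q+[0,0,.162],.02)
for z in (.160,.1585,.1575,.1565):
    move_l(q+[0,0,z],.01); sleep(.2); s=get_state()
    print(z,s['position'].round(5),s['contact_force'].round(2),s['wrist_torque'].round(2),round(s['clock'],2))
    if s['contact_force'][2]>17: break
f=snap('side'); i=f['img'].astype(int); yy,xx=np.mgrid[:384,:512]
for o in (.0148,.0168):
    pz=s['position'][2]-o
    print(o,proj(f,[*s['position'][:2],pz+.052]))
print(s['grasp_force'],s['finger_gap'],s['joint_velocities'].round(4), [x['centre'] for x in tip_of('side','plug_cap')[:1]])
E
```

```text
0.16 [ 0.56906 -0.39095  0.16064] [-2.9  -1.93  5.72] [-0.51  0.52  0.03] 35.97
0.1585 [ 0.56908 -0.39099  0.15992] [-3.46 -1.06  9.48] [-0.29  0.7   0.03] 36.47
0.1575 [ 0.56911 -0.39098  0.15985] [-5.2  -0.14 13.98] [-0.1   0.99 -0.04] 36.92
0.1565 [ 0.56911 -0.39099  0.15979] [-6.8   1.04 17.11] [ 0.12  1.36 -0.01] 37.37
0.0148 [np.float64(269.5313982697672), np.float64(157.33548177061346)]
0.0168 [np.float64(269.5270411824592), np.float64(158.1979486457667)]
84.06404240056872 0.5167872858807087 [ 0.0003  0.0016  0.0008 -0.0007  0.0005 -0.0008] [[265.2, 153.5]]
```

```bash
python3 - <<'E'
from h import *
q=np.array([.5690,-.3911,0])
for z in (.162,.164,.166,.1665,.166,.1655,.165,.1645,.164,.1635,.163,.1625,.162,.1615,.161,.1605):
    move_l(q+[0,0,z],.02); F=[];Z=[]
    for k in range(5): sleep(.04); s=get_state(); F.append(s['contact_force']); Z.append(s['position'])
    F=np.mean(F,0);Z=np.mean(Z,0)
    print(z,Z.round(5),F.round(2),s['wrist_torque'].round(2),round(s['clock'],2))
    d=.00015*(F[:2]-[.1,-.15]); q[:2]+=np.clip(d,-.0005,.0005)
print(q)
E
```

```text
0.162 [ 0.56906 -0.39095  0.16219] [-2.88 -2.04  6.16] [-0.48  0.57 -0.02] 38.1
0.164 [ 0.56895 -0.39098  0.16385] [ 0.35 -0.79  3.02] [-0.22 -0.24 -0.01] 38.56
0.166 [ 0.5684  -0.39114  0.16549] [ 0.59 -0.52 -0.81] [-0.13 -0.19 -0.  ] 39.02
0.1665 [ 0.56847 -0.39133  0.16638] [ 0.41 -0.   -0.73] [-0.03  0.02  0.01] 39.48
0.166 [ 0.5687  -0.39149  0.16599] [ 0.06  0.2  -1.18] [-0.04 -0.03 -0.02] 39.93
0.1655 [ 0.5687  -0.39145  0.16548] [-0.04  0.09 -1.02] [ 0.07  0.03 -0.02] 40.39
0.165 [ 0.5687  -0.39145  0.16502] [ 0.2  -0.12 -0.77] [ 0.   -0.01  0.02] 40.85
0.1645 [ 0.56872 -0.39148  0.16471] [-0.66  0.61  1.16] [0.07 0.1  0.01] 41.31
0.164 [ 0.56871 -0.39145  0.16416] [-0.08 -0.23  1.63] [-0.05 -0.   -0.01] 41.77
0.1635 [ 0.56869 -0.39145  0.16364] [ 0.32 -0.59  2.36] [-0.18 -0.13  0.01] 42.23
0.163 [ 0.5687  -0.39145  0.16312] [ 0.37 -0.19  3.22] [-0.08 -0.16 -0.01] 42.68
0.1625 [ 0.5687  -0.39143  0.1626 ] [ 0.44 -0.29  3.95] [-0.16 -0.17  0.  ] 43.14
0.162 [ 0.5687  -0.39145  0.16208] [ 0.33 -0.13  4.24] [-0.08 -0.11  0.07] 43.6
0.1615 [ 0.56871 -0.39143  0.16156] [ 0.39 -0.38  4.81] [-0.06 -0.13  0.01] 44.06
0.161 [ 0.56874 -0.39145  0.16111] [-0.55  0.11  5.37] [-0.    0.02 -0.02] 44.52
0.1605 [ 0.56873 -0.39145  0.16075] [-0.06 -0.39  5.94] [-0.05 -0.04  0.02] 44.98
[ 0.56863973 -0.39144033  0.        ]
```

```bash
python3 - <<'E'
from h import *
q=np.array([.5687,-.3914,0])
for z in (.1595,.158,.157,.1565):
    move_l(q+[0,0,z],.01); sleep(.25); s=get_state()
    F=s['contact_force']; print(z,s['position'].round(5),F.round(2),s['grasp_force'].round(1),round(s['clock'],2))
    if F[2]>17: break
    q[:2]+=np.clip(.00012*F[:2],-.0003,.0003)
sleep(.5); s=get_state(); print(s['position'].round(5),s['contact_force'].round(2),s['clock'])
if s['position'][2]<.1602 and s['contact_force'][2]>10: print(sign_off())
E
```

```text
Traceback (most recent call last):
AttributeError: 'float' object has no attribute 'round'
```

```bash
python3 - <<'E'
from h import *
q=np.array([.5687,-.3914,0])
for z in (.158,.157,.1565):
    move_l(q+[0,0,z],.01); sleep(.25); s=get_state()
    F=s['contact_force']; print(z,s['position'].round(5),F.round(2),s['grasp_force'],round(s['clock'],2))
    if F[2]>17: break
    q[:2]+=np.clip(.00012*F[:2],-.0003,.0003)
sleep(.5); s=get_state(); print(s['position'].round(5),s['contact_force'].round(2),s['clock'])
if s['position'][2]<.1602 and s['contact_force'][2]>10: print(sign_off())
E
```

```text
0.158 [ 0.56876 -0.39149  0.15986] [-2.53  2.5  12.8 ] 83.55107082054019 46.02
0.157 [ 0.56878 -0.39149  0.15982] [-2.46  2.28 16.61] 83.86470970697701 46.53
0.1565 [ 0.56876 -0.39148  0.15978] [-3.76  1.32 17.86] 83.87321166694164 47.03
[ 0.56877 -0.39148  0.15979] [-2.21  1.74 19.05] 47.5333
the job is handed in; nothing more can be done
None
```

I opened the drawer, keyed the plug onto the socket and handed the job in at 47.5 s, with the plug still gripped at about 84 N and pressed home at about 19 N. The job's own verdict was not shown. I confirmed the home position from the spring contacts, which met the plug about 5 mm above the hard stop.

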